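Hold an assembly square in the unclamped corner of a chair-arm frame

ROBOT

A 7-joint arm with a two-finger parallel gripper is mounted at the origin on the work surface. World frame = base frame: x ahead of the robot, y to its left, z up, the work surface at z = 0. Lengths are in m, angles in rad, forces in N, time in s.
With the tool pointing down it reaches from about 0.425 to 0.825 m from the base axis. Payload 3.6 kg.
Tool frame: the origin (TCP) lies at the very end of the fingers, on their centre line; the grasp point (between the pads) lies 19 mm behind it; x points along the fingers, z is the direction in which the jaws open and shut, and the axes are right-handed (so a half turn about x gives the same grasp; the last joint's range is limited). The gripper opens to 93 mm and grips with 3 to 60 N. Pads are 15 mm wide; open, the fingers measure 128 mm over their backs; the gripper's body (75 mm by 188 mm) begins 65 mm behind the grasp point.
Start: joints at [1.119, 0.615, -0.013, 1.423, 0.008, 1.103, -0.04], TCP at [0.268, -0.592, 0.219] pointing down, gripper open.
Joint ranges: [-3.12, 3.12], [-0.3, 2.06], [-1.34, 1.32], [0.26, 2.42], [-1.36, 4.5], [0.01, 1.98], [-2.84, 2.84]. Speed limits (rad/s): [2.79, 2.79, 3.14, 3.14, 3.14, 3.14, 3.14].

INTERFACE

Orientations are given as a unit quaternion [w, x, y, z].
In Python, from plant import readout, capture, camera_info, job gives the robot as it stands.
- The arm moves only by the shell command python3 -m pendant 'ROWS' [OPENING] [FORCE]. ROWS is JSON, a list that holds one entry, the list of rows, each a list of 6 numbers: the shift along the tool's x, y, z in mm, then the turn, a rotation vector about the tool's x, y, z in rad. A call has 1 to 12 rows; each row is the pose to reach, as a shift and turn from the pose commanded when the call began, along the tool's axes at that moment; what a row does not reach only later rows make up. A row lasts 1/12 s, in which the tool goes at most 41.7 mm and 7.16 degrees, less where a joint would pass 70% of its speed; a pose out of reach is approached as far as the arm can. A call with a gripper value outside its range is refused whole. OPENING is the closure, from 0 (fully open) to 1 (shut), set as the call begins (- or left out, the last holds). The fingers move at their own pace and stop on an object; FORCE is the grip in N (left out, the last holds). Time passes only in rows, so rows that repeat a pose let the fingers close. It gives the time, the measured TCP pose, the force and the opening at its end, in the units of the state.
- readout.get_state(): the state, without advancing time (a new reading comes with each control period).
- capture(name): name is "scene" or "top"; returns (picture, depth): 400x640x3 uint8, red, green, blue; 400x640 float32, m along the optical axis (not along the pixel's ray), 0 where there is no reading.
- camera_info(name): a dict with "fx", "fy", "cx", "cy" (pixels), "D" ([k1, k2, p1, p2, k3] as OpenCV has them; the pictures are not rectified), "rvec" (rotation vector, rad) and "tvec" (3), from world to camera coordinates, as OpenCV has them. Camera axes: x right, y down, z forward; pixel columns grow to the right and rows downward; lengths in m; the calibration is good to about 2 mm. A picture is of the moment at which its call begins. camera_info takes no time and is no camera call.
- job.hand_in(): hands the job in, once; it reports no verdict.
The state is a dict: "t": time; "joint_positions": joint angles; "joint_vel": joint speeds; "tau": joint torques, N m; "eef_pos": TCP position; "tcp_rot": TCP orientation; "force": force on the tool from outside, world axes, zero at the start; "ft_torque": the same for the moment, N m; "gripper_width": finger opening in m.
Only numpy, scipy, OpenCV 4.12 (cv2) and the standard library are available. Lean on these libraries where they do the work, as an engineer would, in place of code of your own. Each camera call takes 0.05 s, during which the arm holds its last target.

TASK

Of the frame's two inside corners, one already wears its steel saddle clamp and the other is still bare. Pick the assembly square up by its upright grip and, keeping it flat on the bench, press it into the bare inside corner until both of its outer faces bear firmly on the cross rail and the side rail. The job (and your program) ends while still gripping it there, square and pressed home; do not let go, and leave the other things on the bench where they are.

Things in the scene. Friction and masses are not known exactly. Their poses are not given: they have to be found in the camera images.
- square: Braced L-shaped aluminium assembly square lying flat, about 0.3 kg, smooth (friction about 0.2): two legs 100 mm long (outside), 16 wide, 20 high, a diagonal brace between them and an upright black grip. Origin on the underside at the outer vertex; the legs run along its -x and -y axes, so the outer faces look along +x and +y and the vertex points along the diagonal (+x+y). z up.
- grip (a point): Place to grip the square: middle of the upright grip bar, at (-40, -40, 58) mm in the square's frame. The bar is 14 mm thick, 50 mm long along the diagonal (+x+y), its top 78 mm above the bench, free from 20 mm up; the fingers close across its 14 mm, along the square's horizontal direction (+x-y).
- frame: U-shaped grey plastic frame lying fixed on the bench: cross rail and two side rails, 24 mm wide, 30 mm high. Origin at bench level at the middle of the cross rail's inner face; x points from the U's open side to the cross rail (about away from the robot), y to the left side rail. Side rails: inner faces at y = +110 and -110 mm, from x = 0 to -142 mm.
- cross_rail: The frame's cross rail, fixed. Same origin and axes as the frame; its inner face is the plane x = 0, facing -x.
- rail_left: The frame's left (+y) side rail, fixed. Same origin and axes as the frame; its inner face is the plane y = +110 mm.
- rail_right: The frame's right (-y) side rail, fixed. Same origin and axes as the frame; its inner face is the plane y = -110 mm.
- corner_left (a point): Inside corner between cross rail and left side rail, at bench height: (0, +110, 0) mm in the frame. With the square home here, its x axis lies along the frame's x axis.
- corner_right (a point): Inside corner between cross rail and right side rail, at bench height: (0, -110, 0) mm in the frame. With the square home here, its x axis lies along the frame's -y axis.
- clamp: Steel saddle clamp, fixed astride one side rail where it meets the cross rail, filling that inside corner: 44 mm along the rail, 56 mm across it, 44 mm high. Origin at bench level in its middle, at (-22, +122) or (-22, -122) mm in the frame: which of the two changes from start to start.
- screw: Bare screw head, 12 mm across, on top of the other, unclamped joint (30 mm above the bench). Origin at bench level below it, at (-22, -122) or (-22, +122) mm in the frame.
- tape_a: Roll of clear tape lying flat, 100 mm across, 48 mm high; bystander. Origin under its centre.
- tape_b: Roll of brown tape lying flat, 100 mm across, 24 mm high; bystander. Origin under its centre.
- amber_bottle: Amber drinking bottle, 64 mm across, 170 mm high; bystander. Origin under its centre.
- glue_bottle: White squeeze bottle, 40 mm across, 110 mm high; bystander. Origin under its centre.
- tube: Clear applicator tube standing on its cap, 38 mm across, 100 mm high; bystander. Origin under its centre.
- clip_cup: Small grey cup, 48 mm across, 34 mm high, standing in the open mouth of the U; bystander. Origin under its centre.
- screwdriver: Screwdriver lying down, 190 mm long, under 35 mm high; bystander. Its length is along its x axis.
Mind the look-alikes: they are no part of the job. What is meant by the square is not red, and is the smaller of those in its own colour.

How it is judged:
By the outcome, as a careful person would: the job done as asked, in the order asked, and still so for the second after the job is handed in, while the arm keeps its last pose, push and grip.
It also fails if it takes over 43 s, if anything falls off the work surface, if the arm or the gripper's body presses on something with over 40 N, if the wrist force passes 120 N, or if a joint passes its speed limit or range.

## Working session

There is one attempt and no reset: what is moved stays moved. The work goes in short steps, Python scripts to look and compute and a shell command to move; the robot and the scene stay as the last step left them, time stands still between calls to the robot, and variables do not carry over. Pictures are saved under pics/ and viewed, and the job is handed in when it is done.

```bash
ls; mkdir -p pics
python3 - <<'E'
from plant import readout, capture, camera_info
import cv2,numpy as np
s=readout.get_state();print({k:np.round(v,3).tolist() for k,v in s.items()})
for n in("scene","top"):
    p,d=capture(n);cv2.imwrite(f"pics/{n}0.png",p[:,:,::-1]);np.save(f"pics/{n}0_d.npy",d);np.save(f"pics/{n}0_p.npy",p)
    print(n,camera_info(n))
E
```

```text
pics
{'t': 0.0, 'joint_positions': [1.119, 0.616, -0.013, 1.425, 0.008, 1.103, -0.04], 'joint_vel': [0.003, -0.0, 0.001, 0.002, 0.001, 0.0, -0.001], 'tau': [0.001, -45.893, 0.209, -16.574, -0.061, 0.021, 0.0], 'eef_pos': [0.268, -0.591, 0.218], 'tcp_rot': [0.594, 0.384, 0.595, -0.383], 'force': [0.557, 0.365, 0.179], 'ft_torque': [0.013, 0.01, 0.045], 'gripper_width': 0.093}
scene {'fx': 398.6808977815315, 'fy': 398.6808977815315, 'cx': 314.7586594374447, 'cy': 202.0091852215204, 'D': array([-0.02780354,  0.        ,  0.        ,  0.        ,  0.        ]), 'rvec': array([ 2.3516198 ,  1.01832037, -0.32847667]), 'tvec': array([-0.30417321, -0.27518106,  1.43635431])}
top {'fx': 465.0378727940938, 'fy': 465.0378727940938, 'cx': 310.90674648334254, 'cy': 199.11879889670666, 'D': array([-0.13728057,  0.        ,  0.        ,  0.        ,  0.        ]), 'rvec': array([ 2.15969896, -2.17591568,  0.11149878]), 'tvec': array([-0.04703448,  0.48649437,  1.23358893])}
```

View pics/scene0.png

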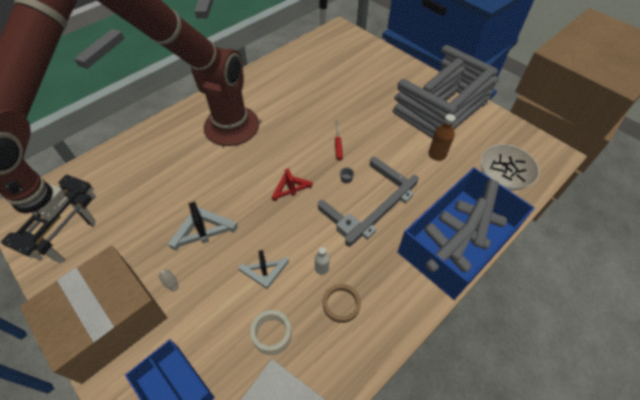

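View pics/top0.png

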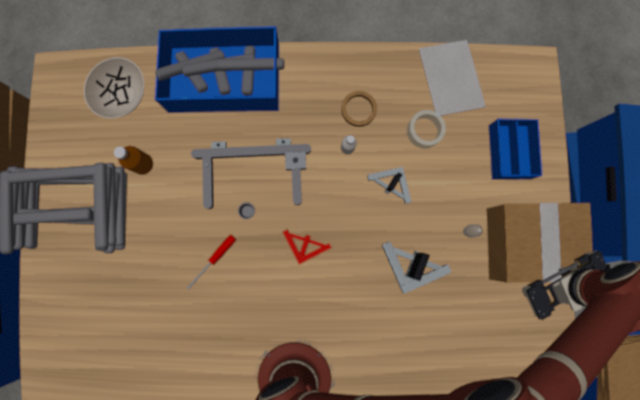

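Scene/top pictures: the candidates for the square, in top pixels, are the red one (305,246), the large grey one (413,268) and the small grey one (392,183). By the description I choose the small grey one. The clamp appears to sit at the right joint (295,158), which leaves the left corner (212,158) bare. I'll check both in close crops.

```bash
cat > h.py <<'E'
import cv2,numpy as np
from plant import camera_info
def cam(n):
    c=camera_info(n);K=np.array([[c['fx'],0,c['cx']],[0,c['fy'],c['cy']],[0,0,1.]]);R=cv2.Rodrigues(np.array(c['rvec']))[0]
    return K,np.array(c['D']),R,np.array(c['tvec'])
def cloud(n,d):
    K,D,R,t=cam(n);h,w=d.shape
    u,v=np.meshgrid(np.arange(w),np.arange(h))
    q=cv2.undistortPoints(np.stack([u,v],-1).reshape(-1,1,2).astype(float),K,D).reshape(h,w,2)
    P=np.dstack([q*d[...,None],d]);return (P-t)@R
def pix2z(n,uv,z):
    K,D,R,t=cam(n);q=cv2.undistortPoints(np.array(uv,float).reshape(-1,1,2),K,D).reshape(-1,2)
    r=np.c_[q,np.ones(len(q))]@R;o=-R.T@t
    return o+r*((z-o[2])/r[:,2])[:,None]
def proj(n,P):
    K,D,R,t=cam(n);return cv2.projectPoints(np.array(P,float).reshape(-1,3),cv2.Rodrigues(R)[0],t,K,D)[0].reshape(-1,2)
E
python3 - <<'E'
import numpy as np,cv2
from h import *
p=np.load('pics/top0_p.npy')[:,:,::-1];d=np.load('pics/top0_d.npy')
a=cv2.resize(p[155:215,355:425],(560,480),interpolation=cv2.INTER_CUBIC)
b=cv2.resize(p[130:220,185:320],(810,540),interpolation=cv2.INTER_CUBIC)[:,:800]
cv2.imwrite('pics/cropsq.png',a);cv2.imwrite('pics/cropfr.png',b)
C=cloud('top',d);z=C[...,2]
print('bench',np.median(z[300:330,400:480]))
np.set_printoptions(linewidth=250)
print((z[160:210:2,362:416:2]*1000).astype(int))
print((z[136:212:3,188:314:4]*1000).astype(int))
E
```

```text
bench 0.00017651104890503618
[[  -1   -1    3    0    1    2    0    3    0    3    0    2    4    3   -1    0    2    4   -2   -1    0    0    2    1    1   -1    0]
 [   1    0    2    4   -7    0 1277   -4    5   -1    1    0    0    1    0   -2   -1    5   -4   -2    1    3    6    1    0    2    1]
 [   2    5    0    0    3    2    2   -5   -1    0    0    0    3   -5    1    0    2    0   -2    3    4    3    4   -1   -4    3    0]
 [   1    0    3    0    0    7    3    6    0    1    1    0    2    2    3    1    1   -1    0    0   -1    4    6   -1    1    0   -2]
 [   1   -4    1    1    0   -1    1    0    0    1    3   -3   -2    3   -1    1    0   21   19   17   20   -4   -2    1   -3   -1    2]
 [  -1   -2    4   -4    0   -1    0    0    0   -2    2    2   -1   19   20   22   20   20   24   21   15   -1    1    3   -1   -4    5]
 [   3    1    3   -2   -2   -2    0    0    3   20   23   21   23   18   20   18   15   23   75   17   21    4    1    1   -3    2    0]
 [  -4    2    1    0   18   17   16   26   21   22   17   19   22   21   16   20   18   60   79   80   8
[... 5918 characters left out ...]
0   -1    4    0   30   28   34   -1    0    1]
 [   5    2    5    1   25   28   19    0   -5    0   -3   -2    2    7   -4   -1   -3    0    0    2   -2    4    2    2    0    1   -2   27   27    4    0    2]
 [  -1   -1    1    1   33   28   15   -1   -2   -1    2    0    1   33   24   19   35    2    0    1    1   -3   -1    1   -2    1    1   16    1   -3    2    1]
 [   0    0    2   -3    0   32    3    0    2    3    0    3   -1   33    0 1277    4   -1   -2    2   -1   -1    0    3    1    0   -1    2   -1    0    0    0]
 [  -2   -1    1    0    0    1    1    3    0    3    0    0    0   28   12    2    6   -3    0    3    1   -1    0    1   -1    0    3    0   -1   -3    3   -3]]
```

View pics/cropsq.png

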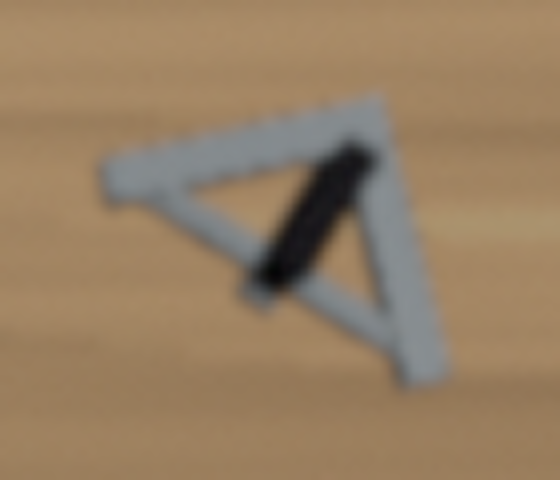

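View pics/cropfr.png

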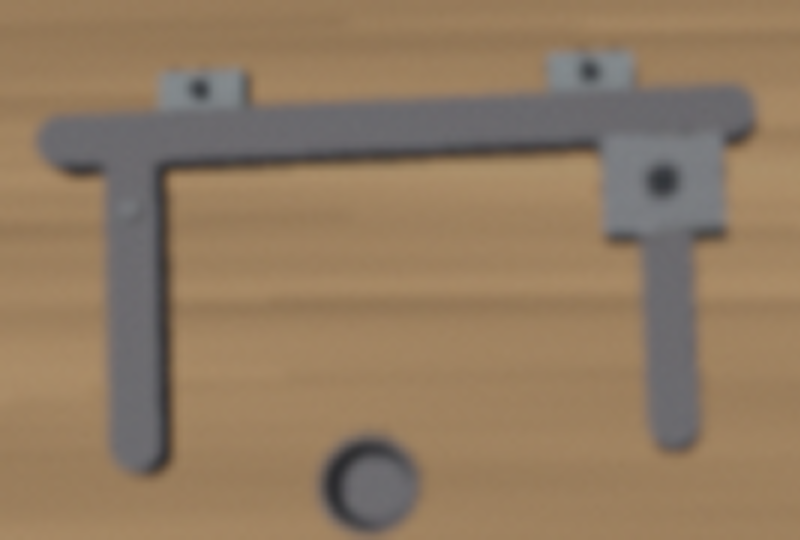

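Crop: small grey braced square, vertex up-right at about (403,167), black grip centred near (394,182). The frame crop shows the clamp on the right joint and a bare screw head on the left one, so the target is corner_left. Now I'll fit precise poses to silhouettes.

```bash
cat > fit.py <<'E'
import numpy as np,cv2
from h import *
from scipy.optimize import minimize
def box(x0,x1,y0,y1,z0,z1): return np.array([[x,y,z] for x in(x0,x1) for y in(y0,y1) for z in(z0,z1)])/1000
SQ=[box(-100,0,-16,0,0,20),box(-16,0,-100,0,0,20)]
def ts(P,p):
    c,s=np.cos(p[2]),np.sin(p[2]);return P@np.array([[c,-s,0],[s,c,0],[0,0,1]]).T+[p[0],p[1],0]
def grip():
    e=np.array([1,1,0])/2**.5;f=np.array([1,-1,0])/2**.5
    return np.array([np.array([-40,-40,0])+a*e+b*f+[0,0,z] for a in(-25,25) for b in(-7,7) for z in(20,78)])/1000
FR=[box(0,24,-110,134,0,30),box(-142,0,110,134,0,30),box(-142,0,-134,-110,0,30)]
CL=[box(-44,0,-150,-94,0,44)]
def brace(): # rough diagonal brace
    e=np.array([1,1,0])/2**.5;f=np.array([1,-1,0])/2**.5
    return np.array([np.array([-42,-42,0])+a*e+b*f+[0,0,z] for a in(-5,5) for b in(-55,55) for z in(0,18)])/1000
def render(n,boxes,p,roi,S=4):
    x0,x1,y0,y1=roi;m=np.zeros(((y1-y0)*S,(x1-x0)*S),np.uint8)
    for B in boxes:
        q=(proj(n,ts(B,p))-[x0-.5,y0-.5])*S
        h=cv2.convexHull(q.astype(np.float32))
        cv2.fillConvexPoly(m,np.round(h*16-8).astype(np.int32),255,shift=4)
    return cv2.resize(m,(x1-x0,y1-y0),interpolation=cv2.INTER_AREA)/255.
def fit(n,boxes,mask,roi,p0,ign=None,steps=(.004,.004,.04)):
    x0,x1,y0,y1=roi;M=cv2.GaussianBlur(mask[y0:y1,x0:x1].astype(np.float32),(0,0),.7)
    W=np.ones_like(M) if ign is None else 1-ign[y0:y1,x0:x1]
    f=lambda p:(W*(cv2.GaussianBlur(render(n,boxes,p,roi),(0,0),.7)-M)**2).sum()
    for k in range(3):
        sim=np.array([p0]+[np.array(p0)+np.eye(3)[i]*steps[i]/(k+1) for i in range(3)])
        r=minimize(f,p0,method='Nelder-Mead',options=dict(initial_simplex=sim,xatol=1e-5,fatol=1e-4,maxiter=300));p0=r.x
    return p0,r.fun
E
python3 - <<'E'
from fit import *
print("init")
s0=np.array([*pix2z('top',[[402.7,166.9]],.02)[0][:2],np.radians(-80)]);print(s0)
a=pix2z('top',[[212,157.5],[286,154.5]],.03);print(a)
yaw=np.arctan2(-(a[0]-a[1])[0],(a[0]-a[1])[1]);f0=[a[0][0],a[0][1],yaw]
f0=[a[0][0]+.11*np.sin(yaw),a[0][1]-.11*np.cos(yaw),yaw];print(f0)
for n in('top','scene'):
    p=np.load(f'pics/{n}0_p.npy');hsv=cv2.cvtColor(p,cv2.COLOR_RGB2HSV)
    mask=(hsv[...,1]<75).astype(float)
    cv2.imwrite(f'pics/mask_{n}.png',mask*255)
    for nm,bx,p0 in(('sq',SQ+[grip(),brace()],s0),('fr',FR+CL,f0)):
        q=np.vstack([proj(n,ts(B,p0)) for B in bx]);lo=np.floor(q.min(0)-5).astype(int);hi=np.ceil(q.max(0)+5).astype(int)
        roi=(lo[0],hi[0],lo[1],hi[1])
        ign=None
        r,c=fit(n,bx,mask,roi,p0);print(n,nm,np.round(r[:2]*1000,1),np.degrees(r[2]),c,mask[lo[1]:hi[1],lo[0]:hi[0]].sum())
        im=cv2.resize(p[lo[1]:hi[1],lo[0]:hi[0],::-1],None,fx=5,fy=5,interpolation=cv2.INTER_CUBIC)
        R=cv2.resize(render(n,bx,r,roi),None,fx=5,fy=5);cs=cv2.findContours((R>.5).astype(np.uint8),cv2.RETR_LIST,2)[0]
        cv2.drawContours(im,cs,-1,(0,255,0),1);cv2.imwrite(f'pics/fit_{n}_{nm}.png',im);print(im.shape)
from plant import readout
from scipy.spatial.transform import Rotation as Ro
w=readout.get_state()['tcp_rot'];print(Ro.from_quat([*w[1:],w[0]]).as_matrix().round(3))
E
```

```text
init
[ 0.57396733 -0.30412198 -1.3962634 ]
[[0.6024478  0.21976807 0.03      ]
 [0.60853015 0.01637019 0.03      ]]
[np.float64(0.6057357374674543), np.float64(0.1098172190370456), np.float64(0.029894814732665448)]
top sq [ 573.8 -302.9] -78.16432092165223 114.74322614010917 749.0
(245, 275, 3)
top fr [612.9 115.8] 2.501119408616063 507.24454183164346 2703.0
(380, 575, 3)[ WARN:0@0.723] global loadsave.cpp:1063 imwrite_ Unsupported depth image for selected encoder is fallbacked to CV_8U.
Traceback (most recent call last):
  File "fit.py", line 29, in fit
    r=minimize(f,p0,method='Nelder-Mead',options=dict(initial_simplex=sim,xatol=1e-5,fatol=1e-4,maxiter=300));p0=r.x
  File "fit.py", line 26, in <lambda>
    f=lambda p:(W*(cv2.GaussianBlur(render(n,boxes,p,roi),(0,0),.7)-M)**2).sum()
                                    ~~~~~~^^^^^^^^^^^^^^^
  File "fit.py", line 19, in render
    q=(proj(n,ts(B,p))-[x0-.5,y0-.5])*S
       ~~~~^^^^^^^^^^^
  File "h.py", line 16, in proj
    K,D,R,t=cam(n);return cv2.projectPoints(np.array(P,float).reshape(-1,3),cv2.Rodrigues(R)[0],t,K,D)[0].reshape(-1,2)
            ~~~^^^
  File "h.py", line 4, in cam
    c=camera_info(n);K=np.array([[c['fx'],0,c['cx']],[0,c['fy'],c['cy']],[0,0,1.]]);R=cv2.Rodrigues(np.array(c['rvec']))[0]
ValueError: time passes only in moves, steps and waits
```

```bash
python3 - <<'E'
import re
s=open('h.py').read()
s=s.replace("def cam(n):\n    c=camera_info(n);","import functools\n@functools.cache\ndef cam(n):\n    c=camera_info(n);")
open('h.py','w').write(s)
E
python3 - <<'E'
from fit import *
s0=np.array([.5738,-.3029,np.radians(-78.2)]);f0=np.array([.606,.1125,np.radians(2.)])
for n in('top','scene'):
    p=np.load(f'pics/{n}0_p.npy');hsv=cv2.cvtColor(p,cv2.COLOR_RGB2HSV)
    mask=((hsv[...,1]<75)|(hsv[...,2]<70)).astype(np.uint8);cv2.imwrite(f'pics/mask_{n}.png',mask*255)
    for nm,bx,p0 in(('sq',SQ+[grip(),brace()],s0),('fr',FR+CL,f0)):
        q=np.vstack([proj(n,ts(B,p0)) for B in bx]);lo=np.floor(q.min(0)-5).astype(int);hi=np.ceil(q.max(0)+5).astype(int)
        roi=(lo[0],hi[0],lo[1],hi[1])
        ign=None
        if nm=='fr':
            ign=np.ones(mask.shape,np.float32)
            poly=proj(n,ts(np.array([[-120,-128,30],[-120,128,30],[14,128,30],[14,-128,30.]])/1000,p0))
            cv2.fillConvexPoly(ign,np.round(poly).astype(np.int32),0)
        r,c=fit(n,bx,mask,roi,p0,ign);print(n,nm,np.round(r[:2]*1000,1),np.degrees(r[2]),c,mask[lo[1]:hi[1],lo[0]:hi[0]].sum())
        im=cv2.resize(p[lo[1]:hi[1],lo[0]:hi[0],::-1],None,fx=5,fy=5,interpolation=cv2.INTER_CUBIC)
        R=cv2.resize(render(n,bx,r,roi),None,fx=5,fy=5);cs=cv2.findContours((R>.5).astype(np.uint8),cv2.RETR_LIST,2)[0]
        cv2.drawContours(im,cs,-1,(0,255,0),1);im=cv2.resize(im,(400,300));cv2.imwrite(f'pics/fit_{n}_{nm}.png',im)
g=lambda n,m:cv2.imread(f'pics/fit_{n}_{m}.png')
cv2.imwrite('pics/fits.png',np.vstack([np.hstack([g(n,m) for m in('sq','fr')]) for n in('top','scene')]))
from plant import readout
from scipy.spatial.transform import Rotation as Ro
w=readout.get_state()['tcp_rot'];print(Ro.from_quat([*w[1:],w[0]]).as_matrix().round(3))
# grip cloud & frame
C=cloud('top',np.load('pics/top0_d.npy'));
sel=C[155:215,355:425].reshape(-1,3);k=sel[(sel[:,2]>.068)&(sel[:,2]<.09)];print('grip top',len(k),k.mean(0));u,s,v=np.linalg.svd(k[:,:2]-k[:,:2].mean(0));print(np.degrees(np.arctan2(v[0,1],v[0,0])))
E
```

```text
top sq [ 573.9 -303. ] -78.07144436643269 108.6273683011322 758
top fr [612.7 116.6] 2.6110776201453283 19.257635409781557 2713
scene sq [ 573.  -298.3] -77.70011852648427 108.13635596544549 861
scene fr [609.  118.8] 2.2334274145132125 11.185891990685123 2734
[[-0.001  0.911  0.413]
 [ 0.002  0.413 -0.911]
 [-1.    -0.    -0.002]]
grip top 110 [ 0.52703442 -0.27180995  0.07804552]
147.26752458143392
```

View pics/fits.png

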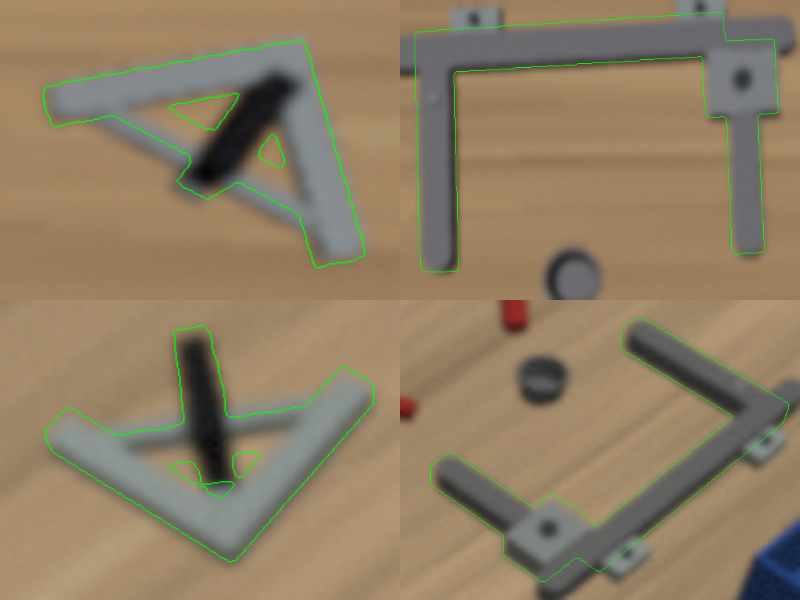

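Fits agree across the cameras. Square: about (573.5,-301) mm, yaw -77.9°, with the grip at (526.5,-271) and its top at 78 mm (matches). Frame: about (611,117.5), yaw 2.4°. The overlays follow the outlines. Corner_left is therefore about (606,227). Next, move above the grip.

```bash
python3 -m pendant '[[[0,31,-15,0.083,0,0],[0,61,-31,0.167,0,0],[0,92,-46,0.25,0,0],[0,123,-62,0.333,0,0],[0,153,-77,0.417,0,0],[0,184,-92,0.5,0,0],[0,214,-108,0.583,0,0],[0,245,-123,0.667,0,0],[0,276,-138,0.75,0,0],[0,306,-154,0.833,0,0],[0,337,-169,0.917,0,0],[0,368,-185,1.0,0,0]]]' 0
python3 -m pendant '[[[0,0,0,0,0,0],[0,0,0,0,0,0],[0,0,0,0,0,0]]]'
cat > st.py <<'E'
from plant import readout
from scipy.spatial.transform import Rotation as Ro
import numpy as np
s=readout.get_state();w=s['tcp_rot'];R=Ro.from_quat([*w[1:],w[0]]).as_matrix()
print('t',s['t'],'pos',np.round(s['eef_pos'],4),'F',np.round(s['force'],1),'M',np.round(s['ft_torque'],2),'w',round(s['gripper_width'],4),'jawdeg',np.degrees(np.arctan2(R[1,2],R[0,2])).round(2));print(R.round(3),np.round(s['joint_positions'],2))
E
python3 st.py
python3 - <<'E'
from h import *
C=cloud('top',np.load('pics/top0_d.npy'));P=C.reshape(-1,3)
print('objects >60mm in corridor, 20mm bins')
k=P[(P[:,2]>.06)&(P[:,2]<.25)&(P[:,0]>.35)&(P[:,0]<.75)&(P[:,1]>-.4)&(P[:,1]<.5)]
b=np.round(k[:,:2]/.04).astype(int)
for c in np.unique(b,axis=0):
    m=(b==c).all(1)
    if m.sum()>3: print(c*.04,m.sum(),k[m,2].max().round(3))
E
```

```text
t: 1.1
eef_pos: [0.5278, -0.2699, 0.2183]
tcp_rot: [-0.336, -0.622, -0.337, 0.622]
force: [0.2, -0.5, 0.4]
gripper_width: 0.0928
t: 1.35
eef_pos: [0.5264, -0.272, 0.2182]
tcp_rot: [-0.338, -0.62, -0.338, 0.622]
force: [-0.2, -0.3, -0.3]
gripper_width: 0.0927
t 1.35 pos [ 0.5264 -0.272   0.2182] F [-0.2 -0.3 -0.3] M [ 0.05  0.02 -0.  ] w 0.0927 jawdeg -122.87
[[-0.002  0.84  -0.543]
 [-0.001 -0.543 -0.84 ]
 [-1.    -0.001  0.001]] [ 0.29  0.53  0.23  1.6  -0.14  1.02 -1.58]
objects >60mm in corridor, 20mm bins
[ 0.36 -0.04] 66 0.083
[0.36 0.44] 4 0.147
[0.36 0.48] 233 0.154
[ 0.4  -0.04] 19 0.081
[0.4  0.48] 357 0.154
[0.44 0.48] 354 0.155
[0.48 0.48] 361 0.156
[ 0.52 -0.28] 80 0.085
[ 0.52 -0.24] 14 0.081
[0.52 0.48] 380 0.156
[ 0.56 -0.28] 23 0.083
[0.56 0.4 ] 127 0.164
[0.56 0.44] 97 0.174
[0.56 0.48] 300 0.155
[ 0.6  -0.16] 39 0.086
[0.6 0.4] 302 0.175
[0.6  0.44] 93 0.175
[ 0.64 -0.16] 106 0.115
[ 0.64 -0.12] 25 0.081
[0.64 0.4 ] 4 0.11
[0.64 0.44] 5 0.112
[0.72 0.08] 4 0.124
[0.72 0.12] 36 0.124
[0.72 0.16] 53 0.126
[0.72 0.2 ] 30 0.119
[0.72 0.24] 19 0.12
[0.72 0.28] 4 0.1
[0.72 0.32] 31 0.125
[0.72 0.36] 24 0.123
[0.72 0.44] 14 0.07
[0.72 0.48] 21 0.07
[0.76 0.04] 89 0.125
[0.76 0.08] 126 0.126
[0.76 0.12] 86 0.123
[0.76 0.16] 78 0.124
[0.76 0.2 ] 108 0.126
[0.76 0.24] 117 0.124
[0.76 0.28] 130 0.125
[0.76 0.32] 99 0.125
[0.76 0.36] 35 0.126
[0.76 0.44] 7 0.07
```

```bash
python3 -m pendant '[[[30,0,0,0,0,0],[60,0,0,0,0,0],[90,0,0,0,0,0],[120,0,0,0,0,0],[145,0,0,0,0,0],[165,0,0,0,0,0],[178,0,0,0,0,0],[186,0,0,0,0,0],[186,0,0,0,0,0],[186,0,0,0,0,0]]]' 0
python3 st.py
python3 - <<'E'
from plant import capture
import cv2
p,d=capture("scene");cv2.imwrite("pics/s1.png",cv2.resize(p[200:310,190:330,::-1],(700,550),interpolation=cv2.INTER_CUBIC))
E
```

```text
t: 2.18
eef_pos: [0.5266, -0.2729, 0.0329]
tcp_rot: [-0.338, -0.621, -0.337, 0.622]
force: [0.5, 0.1, 0.9]
gripper_width: 0.0929
t 2.1833 pos [ 0.5266 -0.2729  0.0329] F [0.5 0.1 0.9] M [ 0.08 -0.01  0.02] w 0.0929 jawdeg -123.01
[[-0.     0.839 -0.545]
 [-0.001 -0.545 -0.839]
 [-1.     0.     0.001]] [ 0.34  0.76  0.17  1.77 -0.2   0.62 -1.52]
```

View pics/s1.png

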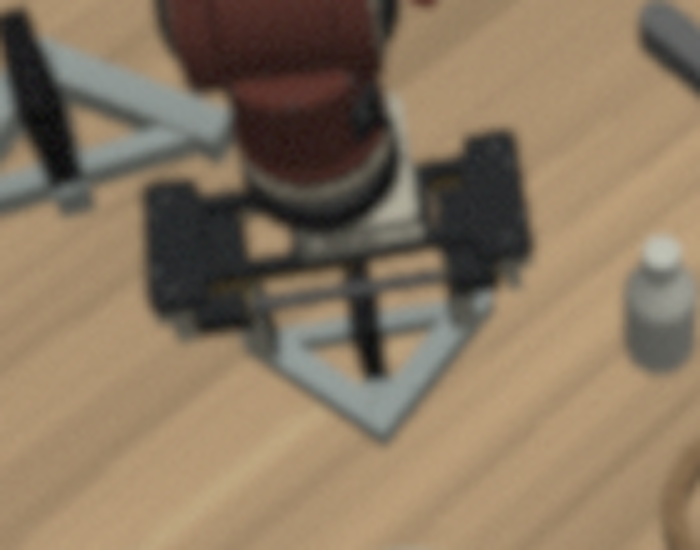

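The view shows the fingers straddling the bar (near crop 365,320) with no contact. Close the gripper.

```bash
python3 -m pendant '[[[0,0,0,0,0,0],[0,0,0,0,0,0],[0,0,0,0,0,0],[0,0,0,0,0,0],[0,0,0,0,0,0],[0,0,0,0,0,0],[0,0,0,0,0,0],[0,0,0,0,0,0],[0,0,0,0,0,0],[0,0,0,0,0,0]]]' 1 50
python3 st.py
```

```text
t: 3.07
eef_pos: [0.5272, -0.2714, 0.0326]
tcp_rot: [-0.338, -0.621, -0.338, 0.621]
force: [-0.5, 0.5, 0.7]
gripper_width: 0.0307
t 3.0667 pos [ 0.5272 -0.2714  0.0326] F [-0.5  0.5  0.7] M [ 0.07  0.02 -0.06] w 0.0307 jawdeg -122.9
[[-0.     0.84  -0.543]
 [ 0.    -0.543 -0.84 ]
 [-1.    -0.    -0.   ]] [ 0.34  0.76  0.17  1.77 -0.2   0.62 -1.52]
```

```bash
python3 -m pendant '[[[0,0,0,0,0,0],[0,0,0,0,0,0],[0,0,0,0,0,0],[0,0,0,0,0,0],[0,0,0,0,0,0],[0,0,0,0,0,0]]]' 
python3 st.py
```

```text
t: 3.57
eef_pos: [0.5272, -0.2714, 0.0326]
tcp_rot: [0.338, 0.621, 0.338, -0.621]
force: [-0.0, 0.4, -0.3]
gripper_width: 0.0138
t 3.5667 pos [ 0.5272 -0.2714  0.0326] F [-0.   0.4 -0.3] M [ 0.06 -0.01 -0.04] w 0.0138 jawdeg -122.91
[[-0.     0.84  -0.543]
 [ 0.    -0.543 -0.84 ]
 [-1.    -0.    -0.   ]] [ 0.34  0.76  0.17  1.77 -0.2   0.62 -1.52]
```

Gripped at 13.8 mm (the bar is 14). Lift clear of the 110 mm items, then carry over.

```bash
python3 -m pendant '[[[-10,0,0,0,0,0],[-30,0,0,0,0,0],[-50,0,0,0,0,0],[-70,0,0,0,0,0],[-90,0,0,0,0,0],[-110,0,0,0,0,0],[-120,0,0,0,0,0],[-120,0,0,0,0,0]]]'
python3 st.py
python3 -m pendant '[[[0,-9,-16,0,0,0],[0,-18,-32,0,0,0],[0,-36,-64,0,0,0],[0,-54,-96,0,0,0],[0,-72,-128,0,0,0],[0,-91,-160,0,0,0],[0,-109,-193,0,0,0],[0,-127,-225,0,0,0],[0,-145,-257,0,0,0],[0,-163,-289,0,0,0],[0,-181,-321,0,0,0],[0,-190,-337,0,0,0]]]'
python3 -m pendant '[[[0,-9,-16,-0.1,0,0],[0,-18,-32,-0.2,0,0],[0,-28,-48,-0.3,0,0],[0,-28,-48,-0.42,0,0],[0,-28,-48,-0.54,0,0],[0,-28,-48,-0.66,0,0],[0,-28,-48,-0.78,0,0],[0,-28,-48,-0.9,0,0],[0,-28,-48,-1.02,0,0],[0,-28,-48,-1.14,0,0],[0,-28,-48,-1.26,0,0],[0,-28,-48,-1.38,0,0]]]'
python3 -m pendant '[[[0,0,0,-0.022,0,0],[0,0,0,-0.022,0,0],[0,0,0,-0.022,0,0]]]'
python3 st.py
```

```text
t: 4.23
eef_pos: [0.5283, -0.2722, 0.1552]
tcp_rot: [0.339, 0.622, 0.337, -0.62]
force: [0.9, 0.2, -3.7]
gripper_width: 0.0138
t 4.2333 pos [ 0.5283 -0.2722  0.1552] F [ 0.9  0.2 -3.7] M [0.07 0.01 0.01] w 0.0138 jawdeg -122.89
[[ 0.004  0.84  -0.543]
 [-0.002 -0.543 -0.84 ]
 [-1.     0.005 -0.001]] [ 0.3   0.6   0.22  1.68 -0.16  0.87 -1.56]
t: 5.23
eef_pos: [0.549, 0.1218, 0.151]
tcp_rot: [-0.339, -0.619, -0.342, 0.62]
force: [-0.3, 0.8, -2.9]
gripper_width: 0.0138
t: 6.23
eef_pos: [0.552, 0.1696, 0.151]
tcp_rot: [0.656, 0.261, 0.658, -0.263]
force: [0.7, 0.6, -3.0]
gripper_width: 0.0138
t: 6.48
eef_pos: [0.5527, 0.1699, 0.1518]
tcp_rot: [0.658, 0.257, 0.659, -0.258]
force: [-0.3, -0.2, -4.0]
gripper_width: 0.0138
t 6.4833 pos [0.5527 0.1699 0.1518] F [-0.3 -0.2 -4. ] M [ 0.   -0.06 -0.02] w 0.0138 jawdeg -42.72
[[-0.002  0.678  0.735]
 [-0.001  0.735 -0.678]
 [-1.    -0.002 -0.001]] [-0.23  0.58 -0.17  1.72  0.12  0.86 -1.19]
```

Run:
```python
from plant import capture
import cv2,numpy as np
p,d=capture("top");q,_=capture("scene")
a=cv2.resize(p[110:230,170:330,::-1],(800,600),interpolation=cv2.INTER_CUBIC);b=cv2.resize(q[120:270,290:450,::-1],(640,600),interpolation=cv2.INTER_CUBIC)
cv2.imwrite("pics/t2.png",a);cv2.imwrite("pics/s2.png",b)
```

```text
(no output)
```

View pics/t2.png

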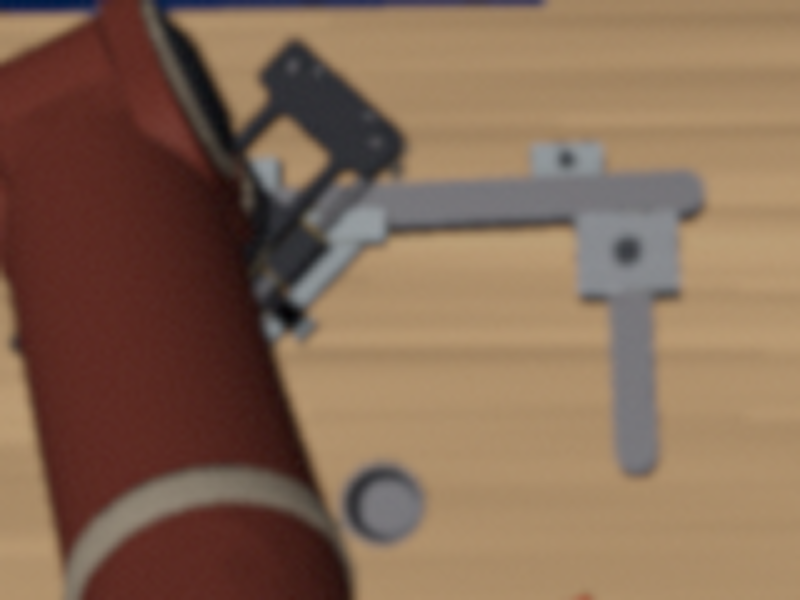

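View pics/s2.png

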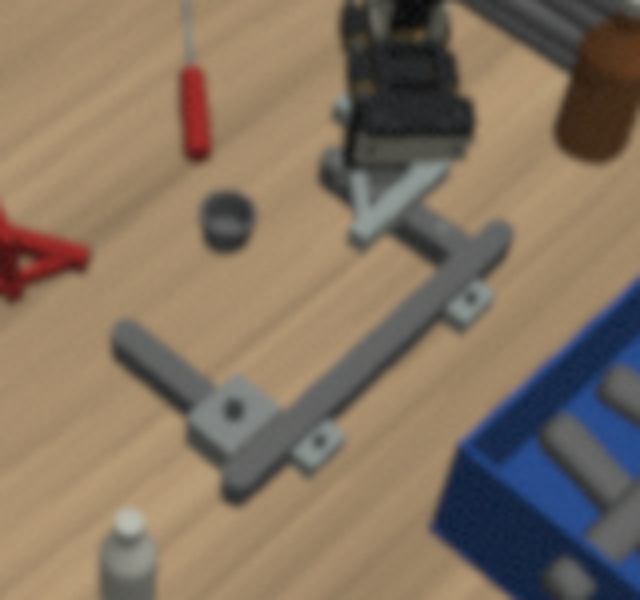

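Both views show the square held level inside the U, vertex toward the bare left corner. The clamp is at the other corner and the bystanders haven't moved. Descend.

```bash
python3 -m pendant '[[[20,0,0,0,0,0],[40,0,0,0,0,0],[60,0,0,0,0,0],[80,0,0,0,0,0],[95,0,0,0,0,0],[104,0,0,0,0,0],[110,0,0,0,0,0],[110,0,0,0,0,0],[110,0,0,0,0,0]]]'
python3 st.py
python3 -m pendant '[[[2,0,0,0,0,0],[4,0,0,0,0,0],[6,0,0,0,0,0],[7,0,0,0,0,0],[8,0,0,0,0,0],[9,0,0,0,0,0],[9,0,0,0,0,0],[9,0,0,0,0,0]]]'
python3 st.py
```

```text
t: 7.33
eef_pos: [0.5538, 0.1705, 0.0431]
tcp_rot: [0.659, 0.257, 0.659, -0.257]
force: [0.7, -0.1, -4.2]
gripper_width: 0.0141
t 7.3333 pos [0.5538 0.1705 0.0431] F [ 0.7 -0.1 -4.2] M [-0.07 -0.01  0.03] w 0.0141 jawdeg -42.58
[[ 0.001  0.677  0.736]
 [ 0.     0.736 -0.677]
 [-1.     0.001  0.   ]] [-0.25  0.73 -0.14  1.8   0.16  0.62 -1.22]
t: 8.0
eef_pos: [0.5532, 0.1702, 0.0336]
tcp_rot: [0.659, 0.257, 0.659, -0.257]
force: [0.1, 0.3, -4.0]
gripper_width: 0.0141
t 8.0 pos [0.5532 0.1702 0.0336] F [ 0.1  0.3 -4. ] M [-0.02  0.01  0.  ] w 0.0141 jawdeg -42.57
[[-0.     0.676  0.736]
 [ 0.     0.736 -0.676]
 [-1.    -0.    -0.   ]] [-0.25  0.74 -0.13  1.81  0.16  0.6  -1.23]
```

```bash
python3 -m pendant '[[[0.5,0,0,0,0,0],[1,0,0,0,0,0],[1,0,0,0,0,0],[1,0,0,0,0,0],[1,0,0,0,0,0]]]'|grep -E 'pos|force'
python3 -m pendant '[[[0.5,0,0,0,0,0],[0.5,0,0,0,0,0],[0.5,0,0,0,0,0]]]'|grep -E 'pos|force'
python3 st.py
```

```text
eef_pos: [0.5533, 0.1702, 0.0327]
force: [0.2, 1.1, -3.2]
eef_pos: [0.5533, 0.1703, 0.0327]
force: [-1.0, 0.3, 1.4]
t 8.6667 pos [0.5533 0.1703 0.0327] F [-1.   0.3  1.4] M [-0.11  0.21  0.  ] w 0.0138 jawdeg -42.57
[[ 0.     0.676  0.736]
 [ 0.     0.736 -0.676]
 [-1.     0.     0.   ]] [-0.25  0.75 -0.13  1.81  0.16  0.6  -1.23]
```

```bash
python3 -m pendant '[[[0,2,0,0,0,0],[0,4,0,0,0,0],[0,6,0,0,0,0],[0,8,0,0,0,0],[0,10,0,0,0,0],[0,11,0,0,0,0],[0,11,0,0,0,0],[0,11,0,0,0,0]]]'|grep -E 'pos|force'
python3 st.py
python3 -m pendant '[[[0,0.7,0.7,0,0,0],[0,1.4,1.4,0,0,0],[0,2.1,2.1,0,0,0],[0,2.1,2.1,0,0,0],[0,2.1,2.1,0,0,0]]]'|grep -E 'pos|force'
python3 st.py
```

```text
eef_pos: [0.5612, 0.1783, 0.0326]
force: [-1.6, -1.9, 4.7]
t 9.3333 pos [0.5612 0.1783 0.0326] F [-1.6 -1.9  4.7] M [-0.42  0.48  0.02] w 0.0137 jawdeg -42.58
[[ 0.001  0.677  0.736]
 [-0.     0.736 -0.677]
 [-1.     0.     0.001]] [-0.26  0.76 -0.13  1.78  0.16  0.62 -1.23]
eef_pos: [0.5637, 0.1793, 0.0326]
force: [-2.8, -0.8, 4.9]
t 9.75 pos [0.5637 0.1793 0.0326] F [-2.8 -0.8  4.9] M [-0.39  0.45 -0.01] w 0.0139 jawdeg -42.54
[[ 0.     0.676  0.737]
 [ 0.001  0.737 -0.676]
 [-1.     0.001 -0.   ]] [-0.26  0.76 -0.13  1.77  0.16  0.62 -1.23]
```

```bash
python3 -m pendant '[[[0,0.7,0.7,0,0,0],[0,1.4,1.4,0,0,0],[0,1.4,1.4,0,0,0],[0,1.4,1.4,0,0,0]]]'|grep -E 'pos|force'
python3 -m pendant '[[[0,0.7,0.7,0,0,0],[0,1.4,1.4,0,0,0],[0,1.4,1.4,0,0,0],[0,1.4,1.4,0,0,0]]]'|grep -E 'pos|force'
python3 st.py
```

```text
eef_pos: [0.5659, 0.1796, 0.0326]
force: [-1.7, -1.1, 4.8]
eef_pos: [0.5662, 0.1797, 0.0327]
force: [-4.7, -1.0, 8.5]
t 10.4167 pos [0.5662 0.1797 0.0327] F [-4.7 -1.   8.5] M [-0.38  0.9  -0.17] w 0.0137 jawdeg -42.56
[[-0.003  0.676  0.737]
 [ 0.001  0.737 -0.676]
 [-1.    -0.001 -0.002]] [-0.26  0.76 -0.14  1.76  0.16  0.63 -1.23]
```

Cross-rail contact at TCP x≈0.566 (0.568 expected). Now toward the side rail.

```bash
python3 -m pendant '[[[0,0.7,-0.7,0,0,0],[0,1.4,-1.4,0,0,0],[0,2.1,-2.1,0,0,0],[0,2.1,-2.1,0,0,0],[0,2.1,-2.1,0,0,0]]]'|grep -E 'pos|force'
python3 -m pendant '[[[0,0.7,-0.7,0,0,0],[0,1.4,-1.4,0,0,0],[0,1.4,-1.4,0,0,0],[0,1.4,-1.4,0,0,0]]]'|grep -E 'pos|force'
python3 st.py
python3 -m pendant '[[[0,0.7,-0.7,0,0,0],[0,1.4,-1.4,0,0,0],[0,1.4,-1.4,0,0,0],[0,1.4,-1.4,0,0,0]]]'|grep -E 'pos|force'
python3 st.py
```

```text
eef_pos: [0.5662, 0.1801, 0.0328]
force: [-5.6, -3.7, 9.0]
eef_pos: [0.5663, 0.1806, 0.0328]
force: [-4.4, -6.9, 9.6]
t 11.1667 pos [0.5663 0.1806 0.0328] F [-4.4 -6.9  9.6] M [-1.12  0.95 -0.32] w 0.0138 jawdeg -42.76
[[-0.003  0.679  0.734]
 [-0.004  0.734 -0.679]
 [-1.    -0.005  0.001]] [-0.27  0.76 -0.13  1.76  0.16  0.63 -1.23]
eef_pos: [0.5663, 0.1816, 0.0328]
force: [-5.1, -7.9, 10.8]
t 11.5 pos [0.5663 0.1816 0.0328] F [-5.1 -7.9 10.8] M [-1.47  0.95 -0.25] w 0.0135 jawdeg -42.78
[[-0.003  0.679  0.734]
 [-0.006  0.734 -0.679]
 [-1.    -0.006  0.001]] [-0.27  0.76 -0.13  1.76  0.16  0.64 -1.24]
```

Run:
```python
from plant import capture
import cv2,numpy as np
p,d=capture("top");q,_=capture("scene");np.save('pics/top3_p.npy',p);np.save('pics/scene3_p.npy',q)
a=cv2.resize(p[130:220,185:305,::-1],(800,600),interpolation=cv2.INTER_CUBIC);b=cv2.resize(q[150:250,310:430,::-1],(720,600),interpolation=cv2.INTER_CUBIC)
cv2.imwrite("pics/t3.png",a);cv2.imwrite("pics/s3.png",b)
```

```text
(no output)
```

View pics/t3.png

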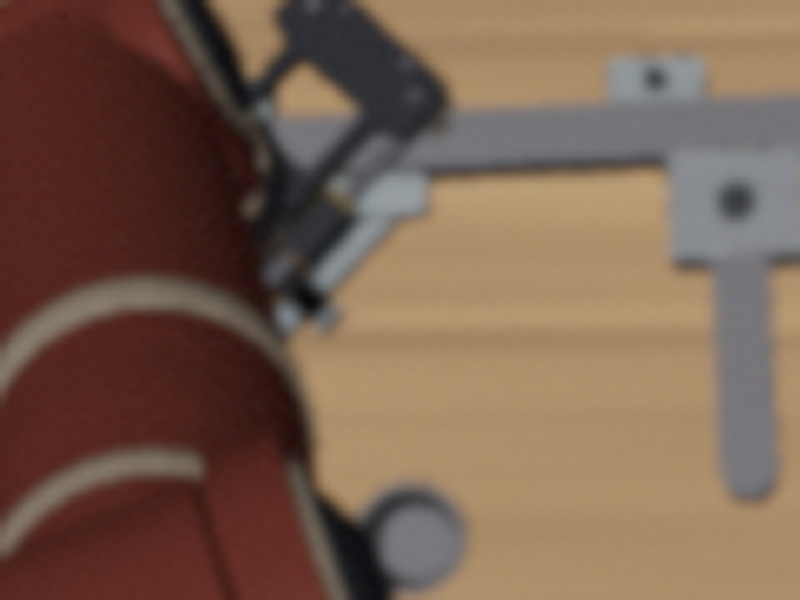

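View pics/s3.png

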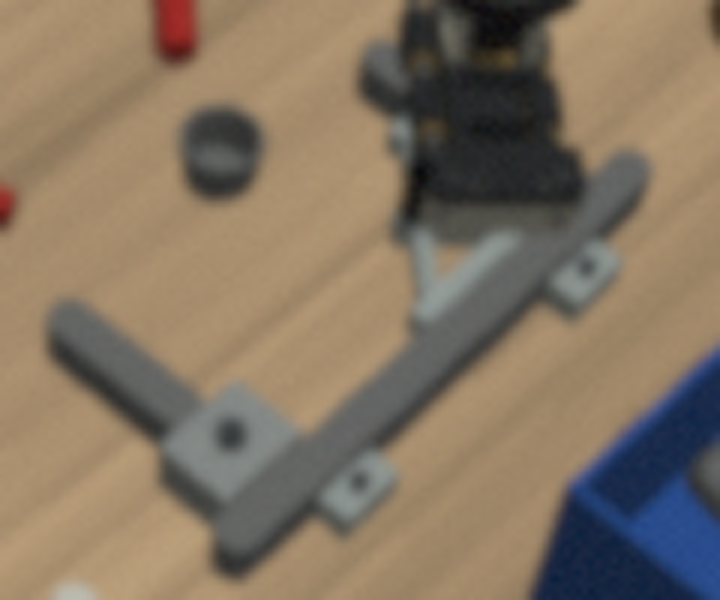

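Both views show the square's leg along the cross rail; the corner itself is hidden by the hand. I'll check its position against the home pose using the visible leg tip.

```bash
cat > ov.py <<'E'
import sys
from fit import *
tag=sys.argv[1]
for n,F,roi in(('top',(.6127,.1166,np.radians(2.6)),(205,275,140,190)),('scene',(.609,.1188,np.radians(2.25)),(345,425,180,220))):
    p=np.load(f'pics/{n}{tag}_p.npy');x0,x1,y0,y1=roi;k=800//(x1-x0)
    im=cv2.resize(p[y0:y1,x0:x1,::-1],None,fx=k,fy=k,interpolation=cv2.INTER_CUBIC)
    c,s=np.cos(F[2]),np.sin(F[2])
    for d,col in((0,(0,255,0)),(5,(0,0,255))):
        pose=(F[0]-s*(.110-d/1000),F[1]+c*(.110-d/1000),F[2])
        for B in SQ[1:]:
            pts=B[[1,3,7,5]]  # top z
            q=(proj(n,ts(pts,pose))-[x0-.5,y0-.5])*k
            cv2.polylines(im,[np.round(q).astype(int)],True,col,1)
    cv2.imwrite(f'pics/ov_{n}{tag}.png',im)
E
python3 ov.py 3; python3 -c "
import cv2,numpy as np
a=cv2.imread('pics/ov_top3.png');b=cv2.imread('pics/ov_scene3.png');print(a.shape,b.shape)
cv2.imwrite('pics/ov3.png',cv2.resize(np.vstack([a[:,:770],cv2.resize(b,(770,385))]),(640,590)))"
```

```text
(550, 770, 3) (400, 800, 3)
```

View pics/ov3.png

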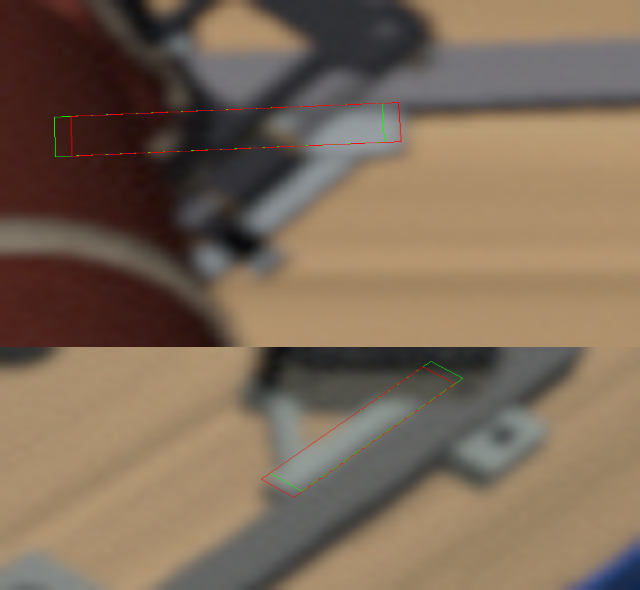

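```bash
python3 -m pendant '[[[-0.5,-0.7,-0.7,0,0,0],[-1,-0.7,-0.7,0,0,0],[-1,-0.7,-0.7,0,0,0],[-1,-0.7,-0.7,0,0,0]]]'|grep -E 'pos|force'
python3 st.py
python3 -m pendant '[[[0,0.7,-0.7,0,0,0],[0,1.4,-1.4,0,0,0],[0,1.4,-1.4,0,0,0],[0,1.4,-1.4,0,0,0]]]'|grep -E 'pos|force'
python3 st.py
```

```text
eef_pos: [0.566, 0.1839, 0.0327]
force: [-3.0, -5.0, 2.3]
t 11.9333 pos [0.566  0.1839 0.0327] F [-3.  -5.   2.3] M [-1.07  0.38 -0.18] w 0.0139 jawdeg -42.65
[[-0.002  0.678  0.736]
 [-0.002  0.736 -0.678]
 [-1.    -0.003  0.   ]] [-0.27  0.76 -0.13  1.76  0.16  0.63 -1.24]
eef_pos: [0.5661, 0.184, 0.0329]
force: [-2.5, -7.4, 3.7]
t 12.2667 pos [0.5661 0.184  0.0329] F [-2.5 -7.4  3.7] M [-1.57  0.45 -0.16] w 0.0134 jawdeg -42.69
[[-0.002  0.678  0.735]
 [-0.005  0.735 -0.678]
 [-1.    -0.005  0.002]] [-0.27  0.76 -0.13  1.76  0.16  0.63 -1.24]
```

```bash
python3 -m pendant '[[[-0.3,0.7,-0.7,0,0,0],[-0.3,1.4,-1.4,0,0,0],[-0.3,1.4,-1.4,0,0,0],[-0.3,1.4,-1.4,0,0,0]]]'|grep -E 'pos|force'
python3 st.py
python3 - <<'E'
from plant import capture
import cv2,numpy as np
p,d=capture("top");q,_=capture("scene");np.save('pics/top4_p.npy',p);np.save('pics/scene4_p.npy',q)
E
python3 ov.py 4; python3 -c "
import cv2,numpy as np
a=cv2.imread('pics/ov_top4.png');b=cv2.imread('pics/ov_scene4.png')
cv2.imwrite('pics/ov4.png',cv2.resize(np.vstack([a[:,:770],cv2.resize(b,(770,385))]),(640,590)))"
```

```text
eef_pos: [0.566, 0.1841, 0.033]
force: [-3.3, -9.0, 3.7]
t 12.6 pos [0.566  0.1841 0.033 ] F [-3.3 -9.   3.7] M [-2.09  0.3  -0.12] w 0.0135 jawdeg -42.75
[[-0.002  0.679  0.734]
 [-0.007  0.734 -0.679]
 [-1.    -0.007  0.003]] [-0.28  0.76 -0.13  1.76  0.16  0.64 -1.24]
```

View pics/ov4.png

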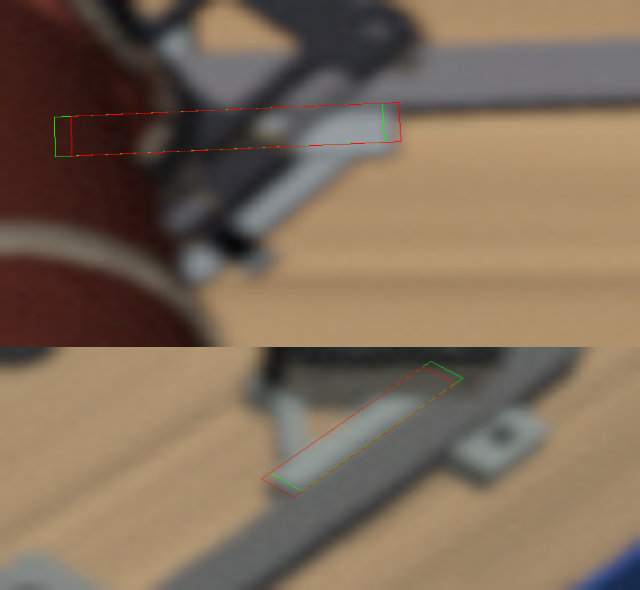

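```bash
cat > ov2.py <<'E'
import sys
from fit import *
tag=sys.argv[1]
out=[]
for n,F,roi in(('top',(.6127,.1166,np.radians(2.6)),(225,265,145,175)),('scene',(.609,.1188,np.radians(2.25)),(375,415,190,220))):
    p=np.load(f'pics/{n}{tag}_p.npy');x0,x1,y0,y1=roi;k=18
    im=cv2.resize(p[y0:y1,x0:x1,::-1],None,fx=k,fy=k,interpolation=cv2.INTER_CUBIC)
    c,s=np.cos(F[2]),np.sin(F[2])
    pose=(F[0]-s*.110,F[1]+c*.110,F[2])
    for B,col in((SQ[1],(0,255,0)),):
        q=(proj(n,ts(B,pose))-[x0-.5,y0-.5])*k
        cv2.polylines(im,[np.round(cv2.convexHull(q.astype(np.float32))).astype(int)],True,col,1)
        cv2.polylines(im,[np.round(q[[1,3,7,5]]).astype(int)],True,(0,255,255),1)
    out.append(cv2.resize(im,(500,375)))
    for B in [box(0,24,-110,134,0,30)]:
        q=(proj(n,ts(B,F))-[x0-.5,y0-.5])*k
        cv2.polylines(out[-1],[np.round(cv2.convexHull(q.astype(np.float32))*500/720).astype(int)],True,(0,0,255),1)
cv2.imwrite(f'pics/ovb{tag}.png',np.vstack(out))
E
python3 ov2.py 4; python3 -c "
from h import *
for n in('top','scene'):
    K,D,R,t=cam(n);print(n,-R.T@t)"
```

```text
top [ 0.35596871 -0.05120303  1.27722167]
scene [ 0.9786797  -0.4914539   1.01588324]
```

View pics/ovb4.png

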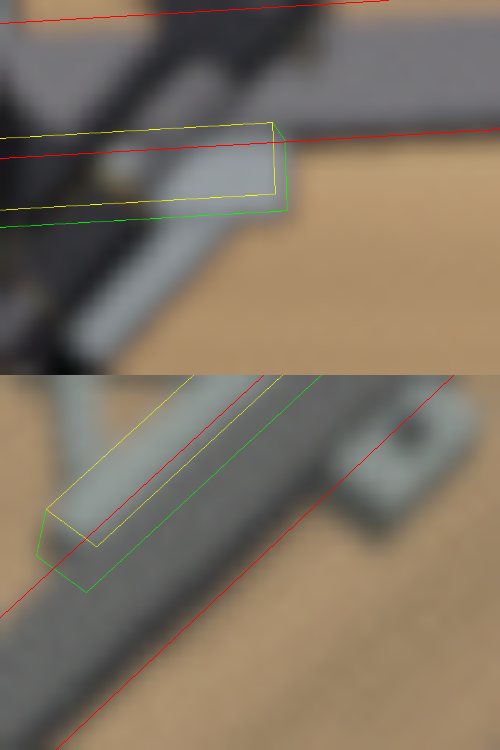

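In this closer overlay the leg tip matches the predicted home outline within about 1 mm in both cameras (top: tip 288 vs 287; scene: (95,545) vs (97,547)). Now press more firmly in both directions, tracking the moment to check for face contact.

```bash
cat > m.py <<'E'
from plant import readout
import numpy as np
s=readout.get_state();print(round(s['t'],2),np.round(s['eef_pos'],4),np.round(s['force'],1),np.round(s['ft_torque'],2))
E
python3 -m pendant '[[[0,0.7,0.7,0,0,0],[0,1.4,1.4,0,0,0],[0,2.1,2.1,0,0,0],[0,2.1,2.1,0,0,0],[0,2.1,2.1,0,0,0]]]' >/dev/null; python3 st.py
python3 -m pendant '[[[0,0.7,0.7,0,0,0],[0,1.4,1.4,0,0,0],[0,2.1,2.1,0,0,0],[0,2.1,2.1,0,0,0],[0,2.1,2.1,0,0,0]]]' >/dev/null; python3 st.py
python3 -m pendant '[[[0,0.7,-0.7,0,0,0],[0,1.4,-1.4,0,0,0],[0,1.4,-1.4,0,0,0],[0,1.4,-1.4,0,0,0]]]' >/dev/null; python3 st.py
```

```text
t 13.1167 pos [0.5662 0.1841 0.0331] F [-7.1 -9.5  8.9] M [-2.06  1.34 -0.2 ] w 0.0138 jawdeg -42.74
[[-0.008  0.679  0.734]
 [-0.009  0.734 -0.679]
 [-1.    -0.012  0.   ]] [-0.28  0.77 -0.13  1.75  0.16  0.65 -1.24]
t 13.5333 pos [0.5664 0.1841 0.0333] F [-11.9  -9.7  14. ] M [-2.09  2.35 -0.23] w 0.0139 jawdeg -42.74
[[-0.013  0.678  0.734]
 [-0.01   0.734 -0.679]
 [-1.    -0.016 -0.003]] [-0.27  0.77 -0.13  1.74  0.15  0.66 -1.24]
t 13.8667 pos [0.5664 0.1842 0.0333] F [-11.1 -13.4  15.7] M [-2.45  2.39 -0.17] w 0.0139 jawdeg -42.79
[[-0.014  0.679  0.734]
 [-0.012  0.734 -0.679]
 [-1.    -0.018 -0.002]] [-0.28  0.77 -0.13  1.74  0.16  0.66 -1.24]
```

Side and cross contacts both carry load. The tool leans about 1° under the push, so I'll correct that to keep the square flat.

```bash
python3 -m pendant '[[[0,0,0,0,0,0.006],[0,0,0,0,0,0.012],[0,0,0,0,0,0.018],[0,0,0,0,0,0.018],[0,0,0,0,0,0.018]]]' >/dev/null; python3 st.py
```

```text
t 14.2833 pos [0.5663 0.1841 0.0327] F [-11.2 -12.2  12. ] M [-2.87  2.18 -0.3 ] w 0.014 jawdeg -42.77
[[-0.002  0.679  0.734]
 [ 0.001  0.734 -0.679]
 [-1.    -0.001 -0.002]] [-0.27  0.76 -0.13  1.76  0.15  0.63 -1.24]
```

```bash
for i in 1; do python3 -m pendant '[[[0,0,0,0.005,0,0],[0,0,0,0.005,0,0],[0,0,0,0.005,0,0]]]' >/dev/null; python3 st.py|head -1;python3 -m pendant '[[[0,0,0,0.005,0,0],[0,0,0,0.005,0,0],[0,0,0,0.005,0,0]]]' >/dev/null; python3 st.py|head -1; done
```

```text
t 14.5333 pos [0.5663 0.1841 0.0327] F [-10.3 -13.3  13.5] M [-2.85  2.15  0.01] w 0.0141 jawdeg -42.99
t 14.7833 pos [0.5663 0.184  0.0327] F [-10.5 -12.8  12.9] M [-2.74  2.23  0.17] w 0.014 jawdeg -43.2
```

```bash
python3 -m pendant '[[[-0.4,0,0,-0.003,0,0],[-0.7,0,0,-0.003,0,0],[-0.7,0,0,-0.003,0,0],[-0.7,0,0,-0.003,0,0]]]' 1 60 >/dev/null; python3 st.py
python3 -m pendant '[[[0,0.7,0.3,0,0,0],[0,1.4,0.5,0,0,0],[0,2,0.7,0,0,0.003],[0,2,0.7,0,0,0.006],[0,2,0.7,0,0,0.006]]]' >/dev/null; python3 st.py
```

```text
t 15.1167 pos [0.5662 0.1841 0.0327] F [ -9.5 -11.4   8.8] M [-2.79  1.93  0.03] w 0.0139 jawdeg -43.06
[[-0.002  0.683  0.731]
 [ 0.     0.731 -0.683]
 [-1.    -0.001 -0.002]] [-0.27  0.76 -0.13  1.76  0.15  0.63 -1.24]
t 15.5333 pos [0.5663 0.1841 0.0327] F [-12.4 -12.7  11.9] M [-3.4   2.56  0.09] w 0.0137 jawdeg -43.06
[[-0.002  0.683  0.731]
 [ 0.003  0.731 -0.683]
 [-1.     0.001 -0.003]] [-0.27  0.76 -0.13  1.76  0.15  0.63 -1.24]
```

```bash
python3 -m pendant '[[[0,0,0,0,0,0],[0,0,0,0,0,0],[0,0,0,0,0,0],[0,0,0,0,0,0],[0,0,0,0,0,0],[0,0,0,0,0,0],[0,0,0,0,0,0],[0,0,0,0,0,0],[0,0,0,0,0,0],[0,0,0,0,0,0],[0,0,0,0,0,0],[0,0,0,0,0,0]]]' >/dev/null; python3 st.py
python3 - <<'E'
from plant import capture
import cv2,numpy as np
p,d=capture("top");q,_=capture("scene");np.save('pics/top5_p.npy',p);np.save('pics/scene5_p.npy',q)
cv2.imwrite('pics/full5.png',np.vstack([cv2.resize(p,(448,280)),cv2.resize(q,(448,280))])[:,:,::-1])
E
python3 ov2.py 5; python3 -c "
import cv2,numpy as np
a=cv2.imread('pics/ovb5.png');b=cv2.imread('pics/full5.png');a=cv2.resize(a,(352,560));cv2.imwrite('pics/fin5.png',np.hstack([a,b]))"
```

```text
t 16.5333 pos [0.5663 0.1841 0.0327] F [-11.7 -12.5  12.3] M [-3.33  2.62  0.05] w 0.0139 jawdeg -43.05
[[-0.002  0.683  0.731]
 [ 0.002  0.731 -0.683]
 [-1.     0.    -0.003]] [-0.27  0.76 -0.13  1.76  0.15  0.63 -1.24]
```

View pics/fin5.png

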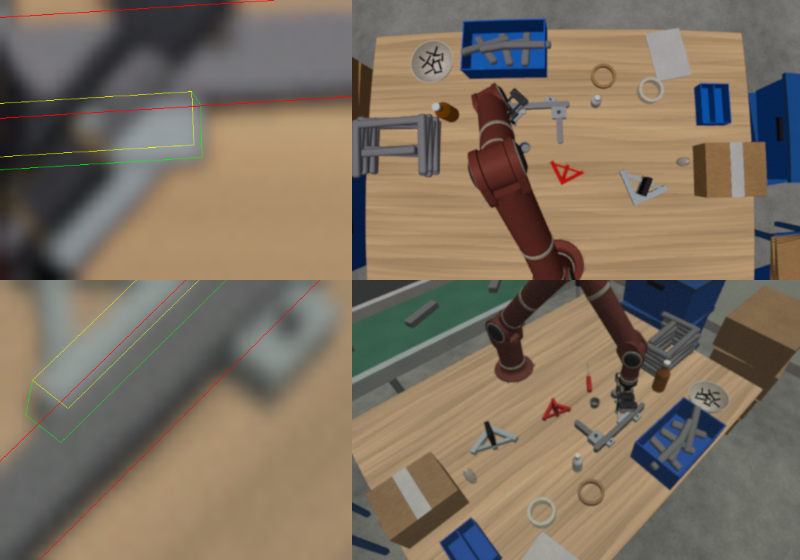

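```bash
python3 -c "
from plant import job
print(job.hand_in())"; python3 st.py
```

```text
the job is handed in; nothing more can be done
None
the job is handed in; nothing more can be done
```

I handed the job in at about 16.6 s, with the small grey square pressed into the bare left corner and still gripped at 60 N. I picked it up by its grip, lifted it over the frame and turned it. I then set it flat on the bench and slid it against the cross rail and the left side rail.

**Last checks:**
- **Push:** it held steady for a second at about 12 N on the cross rail and 12.5 N on the side rail.
- **Square:** the twisting moment was near zero (0.05 N m), which fits the faces lying flat rather than touching at one end.
- **Flat:** the tool was vertical, and its height matched the grasp height to 0.1 mm.
- **Grip:** the opening was 13.9 mm on the 14 mm bar.
- **Position:** the visible leg tip matched the predicted home outline to about 1 mm in both cameras.
- **Bystanders:** none looked moved in the final pictures.

**What disagreed or could not be seen:**
- **Early stop:** the square stuck about 2.5 mm short of the side rail under too much downward force. Easing that force freed it.
- **First overlay:** it suggested a gap of about 4–5 mm. That outline left out the leg's side wall, and the fuller overlay showed it home.
- **Camera spread:** the two cameras differ by 2–4 mm on the frame's position and 0.4° on its angle, so seating rests mainly on the contact forces.
- **Hidden corner:** the hand covered the corner itself, so I could not see it directly.

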